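# Close a sample jar whose cap sits on top of its thread

### The job

Lift the steel beaker off the cap of the sample jar that stands in the grey holder, and set it upright in the aluminium tray. The jar's cap is only resting on top of its thread: turn it backward (counter-clockwise seen from above), pressing lightly, until you feel it drop into the thread start, then screw it forward (clockwise) until it is fully home and level. Let go of everything, and leave the other things on the table where they are.

Things in the scene. Friction and masses are not known exactly. Their poses are not given: they have to be found in the camera images.
- cap_mid (a point): centre (half-way up) of the jar's loose cap: round, ribbed plastic, closed top, 64 mm across, 42 mm tall, 70 g, so 21 mm above its lower edge. Inside, just above the lower edge, are three equal lugs 120 degrees apart. At first it stands upright and loose on the thread tops (1 mm of side play), this point 19 mm above thread_top.
- cap: the same cap; origin at the centre of its lower edge. Pressed lightly and turned counter-clockwise by 15 to 75 degrees (not known beforehand) it can drop 9.6 mm into the thread. Screwed fully home it is about 15.5 mm lower than at the start, within 2 mm counting as home. It stays where it is left.
- thread_top (a point): point on the vertical axis of the jar's neck, level with the flat thread tops, 115 mm above the table. The jar's shoulder ends 24 mm lower; the neck (42 mm across, 51 mm over the threads) rises 18 mm higher, inside the cap. Clockwise from above, three times: a stop rib 4 mm higher than the thread tops, a 40 degree opening where a lug drops 9.6 mm, a 74 degree thread.
- jar: white jar, 88 mm across, fixed in a grey holder 120 mm square; origin under its centre. Its x axis says nothing of where the threads start. On the thread tops a lug turned clockwise is blocked by a rib. Dropped in an opening (28 degrees of free turn) and turned clockwise, it runs under the thread, sinking 5 mm per radian with 1.5 mm of play, for 75 to 102 degrees in all, to a rib: home.
- beaker_mid (a point): centre of a loose steel beaker (half-way up), an open round cup, rim 50 mm across and tapering a little to its foot, 65 mm tall, 3 mm wall, 90 g; it stands upright on top of the cap. This point is 32.5 mm above its foot.
- tray: shallow square aluminium tray fixed to the table, 170 x 170 mm outside, rim 16 mm high, wall and floor 5 mm thick, empty. Origin at the centre of its underside, x and y along its sides. It stands to the right of the jar or to its left.
- beaker: the same beaker; origin at the centre of its foot
- tube_rack: bystander to be left alone: wire rack of five capped sample tubes, 130 x 85 mm, 135 mm tall; origin at the centre of its underside
- forceps: bystander to be left alone: flat steel forceps, 150 mm long, lying on the table; origin at the centre of its underside
- closed_jar: bystander to be left alone: a second jar of the same kind, already closed, loose on the table, 88 mm across, 140 mm tall; origin at the centre of its underside
- petri_dishes: bystander to be left alone: stack of clear dishes, 92 mm across, 60 mm tall; origin at the centre of its underside
- reagent_bottle: bystander to be left alone: amber bottle, 64 mm across, 160 mm tall; origin at the centre of its underside
- glove_box: bystander to be left alone: cardboard glove box 120 x 230 x 75 mm; origin at the centre of its underside

How it is judged (in metres and radians):
On the way, in this order (a step that is already met when the one before it is completed fails the run):
1. the beaker has been set upright in the tray and let go, the cap still on top of its thread (x of beaker_mid in the frame of tray between -0.065 and 0.065 m and y of beaker_mid in the frame of tray between -0.065 and 0.065 m and z of beaker_mid in the frame of tray below 0.045 m and angle between beaker_mid's own z axis and vertical below 0.12 rad and contact force between the fingers and beaker below 0.1 N and z of cap_mid in the frame of thread_top above 0.0125 m), for 0.2 s.
2. the cap has dropped into the thread start, level (z of cap_mid in the frame of thread_top below 0.0115 m and horizontal distance between cap_mid and thread_top below 0.004 m and angle between cap_mid's own z axis and vertical below 0.06 rad), for 0.2 s.
At the end, for the whole second after the job is handed in: Beaker upright (7 degrees) on the tray floor, its axis within 65 mm of the tray centre along each side; cap screwed home: its centre under 5.6 mm above thread_top (about 3.5 mm when tight), within 4 mm of the neck axis, tilt under 3.4 degrees; both at rest and let go (x of beaker_mid in the frame of tray between -0.065 and 0.065 m and y of beaker_mid in the frame of tray between -0.065 and 0.065 m and z of beaker_mid in the frame of tray below 0.045 m and angle between beaker_mid's own z axis and vertical below 0.12 rad and contact force between the fingers and beaker below 0.1 N and z of cap_mid in the frame of thread_top below 0.0056 m and horizontal distance between cap_mid and thread_top below 0.004 m and angle between cap_mid's own z axis and vertical below 0.06 rad and contact force between the fingers and cap below 0.1 N and linear speed of each of cap, beaker below 0.02 m/s); the robot touches nothing.
It fails at once if a bystander is shifted by more than 30 mm (distance of any of tube_rack, forceps, closed_jar, petri_dishes, reagent_bottle, glove_box from where it was at the start of the episode above 0.03 m).
It also fails if it takes over 61 s, if anything falls off the work surface, if the arm or the gripper's body presses on something with over 40 N, if the wrist force passes 120 N, or if a joint passes its speed limit or range.

### The arm

A 6-joint arm with a two-finger parallel gripper is mounted at the origin on the work surface. World frame = base frame: x ahead of the robot, y to its left, z up, the work surface at z = 0. Lengths are in mm, angles in rad, forces in N, time in s.
With the tool pointing down it reaches from about 275 to 750 mm from the base axis. Payload 10.2 kg.
Tool frame: the origin (TCP) lies midway between the tips of the shut fingers; the grasp point (between the pads) lies 19 mm behind it; z points along the fingers, y is the direction in which the jaws open and shut (so a half turn about z gives the same grasp; the last joint's range is limited). The gripper opens to 85 mm and grips with 20 to 120 N. Pads are 22 mm wide; open, the fingers measure 114 mm over their backs; the gripper's body (76 mm by 85 mm) begins 54 mm behind the grasp point. The pads swing forward as they close: fully open they stand 13 mm farther back than shut.
Start: joints at [-1.484, 0.313, 1.498, -0, 1.331, -0.223], TCP at [160.043, -500.017, 194.694] pointing down, gripper open.
Joint ranges: [-2.94, 2.94], [-0.97, 2.17], [0.19, 2.56], [-1.23, 4.37], [0.02, 3.11], [-2.88, 2.88]. Speed limits (rad/s): [2.39, 2.39, 3.01, 3.14, 3.14, 3.14].

### API

Orientations are given as a unit quaternion [w, x, y, z].
In Python, from rig import sense, optics, ctrl gives the robot as it stands.
- The arm moves only by the tool play_rows, never from a script. Its argument "plan" is a list of rows, each a list of 7 numbers: the shift along the world's x, y, z in mm, then the turn, a rotation vector about the world's x, y, z in rad, then the opening, from -1 (shut) to 1 (fully open), so that 0 is half open. A call has 1 to 5 rows; each row shifts and turns the pose as measured when the row begins; what a row does not reach is not made up. A row lasts 1/12 s, in which the tool goes at most 41.7 mm and 7.16 degrees, less where a joint would pass 70% of its speed; a pose out of reach is approached as far as the arm can. A call is refused whole if a number of a shift passes 41.7 or a number of a turn 0.125, either way. A call with a gripper value outside its range is refused whole. The fingers move at their own pace and stop on an object; "grip_force" is the grip in N (left out, the last holds). Time passes only in rows, so rows that do not move let the fingers close. It gives the time, the measured TCP pose, the force and the opening at its end, in the units of the state.
- sense(): the state, without advancing time (a new reading comes with each control period).
- optics.capture(name): name is "side" or "top"; returns a dict with "img" (384x512x3 uint8, blue, green, red), "fx", "fy", "cx", "cy" (pixels), "dist" ([k1, k2, p1, p2, k3] as OpenCV has them; the pictures are not rectified), "world_to_cam" (4x4, takes a point from world to camera coordinates). Camera axes: x right, y up, looking along -z (the intrinsics and any distortion apply to the point x, -y, -z); pixel columns grow to the right and rows downward; lengths in mm; the calibration is good to about 2 mm. A picture is of the moment at which its call begins. There is no depth.
- ctrl.finish_job(): hands the job in, once; it reports no verdict.
The state is a dict: "time_s": time; "joints": joint angles; "dq": joint speeds; "tau": joint torques, N m; "eef_pos": TCP position; "ee_rot": TCP orientation; "force": force on the tool from outside, world axes, zero at the start; "wrist_torque": the same for the moment, N m; "grip_width": opening from 0.0 (shut) to 1.0 (fully open).
Only numpy, scipy, OpenCV 4.12 (cv2) and the standard library are available. Lean on these libraries where they do the work, as an engineer would, in place of code of your own. Each camera call takes 0.05 s, during which the arm holds its last target. There are 200 camera calls.

## Working session

There is one attempt and no reset: what is moved stays moved. The work goes in short steps, Python scripts to look and compute and a tool call to move; the robot and the scene stay as the last step left them, time stands still between calls to the robot, and variables do not carry over. Pictures are saved under pics/ and viewed, about 8 in all and at most 12, crops included, and the job is handed in when it is done.

Besides the shell and the picture viewer there is one more tool, called after ">>>" as name(argument=value, ...), one argument or row to a line, values as JSON. play_rows: Moves the arm, as the interface text tells. Its arguments: {"type":"object","properties":{"plan":{"type":"array"},"grip_force":{"type":"number"}},"required":["plan"]}

```bash
mkdir -p pics; ls; cat > h.py <<'E'
import numpy as np, cv2
from rig import sense, optics, ctrl
def cap(name,fn=None):
    c=optics.capture(name)
    if fn: cv2.imwrite('pics/'+fn,c['img'])
    return c
def K(c): return np.array([[c['fx'],0,c['cx']],[0,c['fy'],c['cy']],[0,0,1.]])
def ray(c,u,v):
    p=cv2.undistortPoints(np.array([[[u,v]]],float),K(c),np.array(c['dist'],float))[0,0]
    M=np.array(c['world_to_cam']);R=M[:3,:3];t=M[:3,3]
    return -R.T@t, R.T@np.array([p[0],-p[1],-1.])
def onz(c,u,v,z):
    o,d=ray(c,u,v); return o+d*(z-o[2])/d[2]
def proj(c,P):
    M=np.array(c['world_to_cam']);q=M[:3,:3]@np.array(P,float)+M[:3,3]
    return cv2.projectPoints(np.array([[q[0],-q[1],-q[2]]]),np.zeros(3),np.zeros(3),K(c),np.array(c['dist'],float))[0].ravel()
E
python3 - <<'E'
from h import *
a=cap('top','t0.png');b=cap('side','s0.png')
for n,c in(('t',a),('s',b)):
    cv2.imwrite(f'pics/{n}0b.png',cv2.resize(c['img'],(800,600)))
    print(n,ray(c,256,192),c['fx'],c['dist'])
print(sense())
E
```

```text
pics
t (array([ 378.83647384,   37.44129812, 1874.3313871 ]), array([ 0.09213219, -0.01153575, -0.99577146])) 494.7806581791144 [-0.08450889  0.          0.          0.          0.        ]
s (array([455.78894047, 753.66147958, 973.90876191]), array([ 0.08884154, -0.63601199, -0.76665687])) 391.509381086889 [-0.0311485  0.         0.         0.         0.       ]
{'time_s': 0.1, 'joints': array([-1.48438007e+00,  3.13359583e-01,  1.49834762e+00, -2.34326686e-05,
        1.33098574e+00, -2.23413801e-01]), 'dq': array([ 0.00043065, -0.00265508, -0.00301095,  0.00111436, -0.00078777,
        0.00013182]), 'tau': array([ 1.44277241e-03, -4.12903833e+01, -2.60145950e+01, -2.39129395e-04,
        2.99731793e-03,  1.66956045e-05]), 'eef_pos': array([ 160.02257008, -499.74172296,  194.21503489]), 'ee_rot': array([-5.49633532e-04,  9.88024065e-01,  1.54298880e-01,  2.63019523e-05]), 'force': array([ 1.13128988,  0.96143444, -0.87900127]), 'wrist_torque': array([-0.02310206,  0.01514831, -0.00669795]), 'grip_width': 1.0016215665912669}
```

View pics/t0b.png

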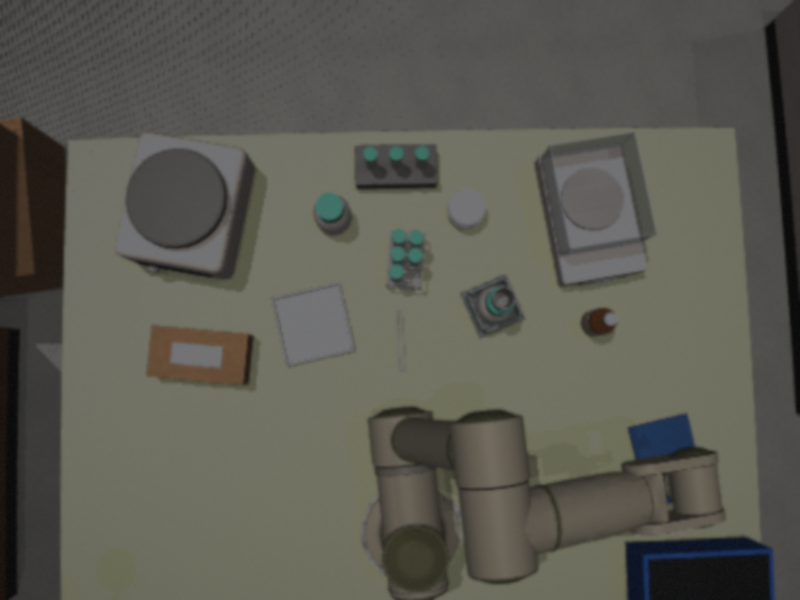

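View pics/s0b.png

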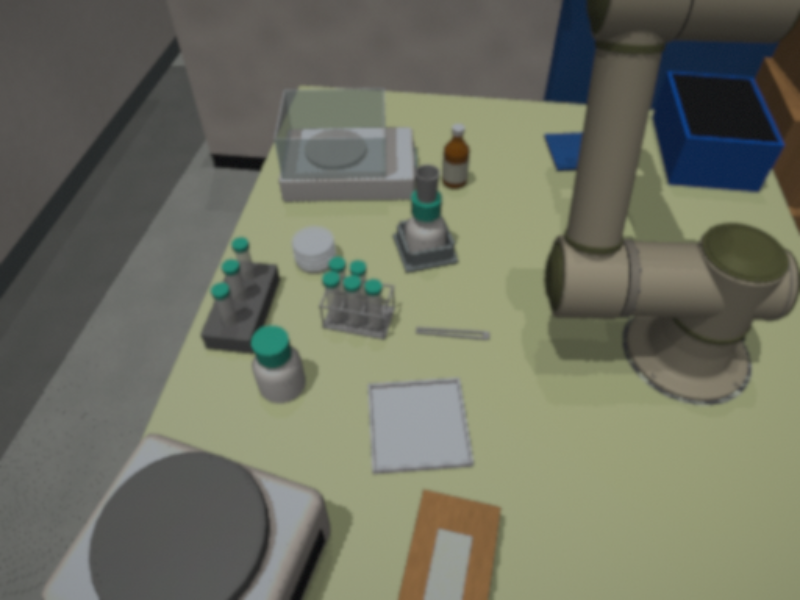

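The top view shows the jar and beaker at about (495,303) and the tray at (314,325). The side view has the beaker at (427,185) and the tray at (420,425). I'll enlarge both next.

```bash
python3 - <<'E'
from h import *
t=cv2.imread('pics/t0.png');s=cv2.imread('pics/s0.png')
a=cv2.resize(t[170:220,290:340],(400,400),interpolation=cv2.INTER_CUBIC)
b=cv2.resize(s[100:175,248:298],(400,600),interpolation=cv2.INTER_CUBIC)
m=np.zeros((600,800,3),np.uint8);m[:400,:400]=a;m[:,400:]=b
cv2.imwrite('pics/m1.png',cv2.convertScaleAbs(m,alpha=1.6))
c=cap('top');d=cap('side')
k=.64
for q in [(274,297),(341,286),(354,351),(289,363)]: print('tray top z16',onz(c,q[0]*k,q[1]*k,16).round())
for q in [(370,382),(458,380),(471,465),(375,471)]: print('tray side',onz(d,q[0]*k,q[1]*k,16).round())
for n,q,z in [('rack',(407,262),0),('fcp',(401,340),5),('cjar',(330,208),140),('petri',(467,209),60),('bottle',(610,317),160),('glove',(200,355),75)]: print(n,onz(c,q[0]*k,q[1]*k,z).round())
E
```

```text
tray top z16 [565. 320.  16.]
tray top z16 [588. 158.  16.]
tray top z16 [430. 129.  16.]
tray top z16 [405. 285.  16.]
tray side [595. 161.  16.]
tray side [436. 135.  16.]
tray side [402. 299.  16.]
tray side [559. 330.  16.]
rack [645.  -4.   0.]
fcp [455.  16.   5.]
cjar [754. 172. 140.]
petri [ 762. -149.   60.]
bottle [ 489. -452.  160.]
glove [427. 485.  75.]
```

View pics/m1.png

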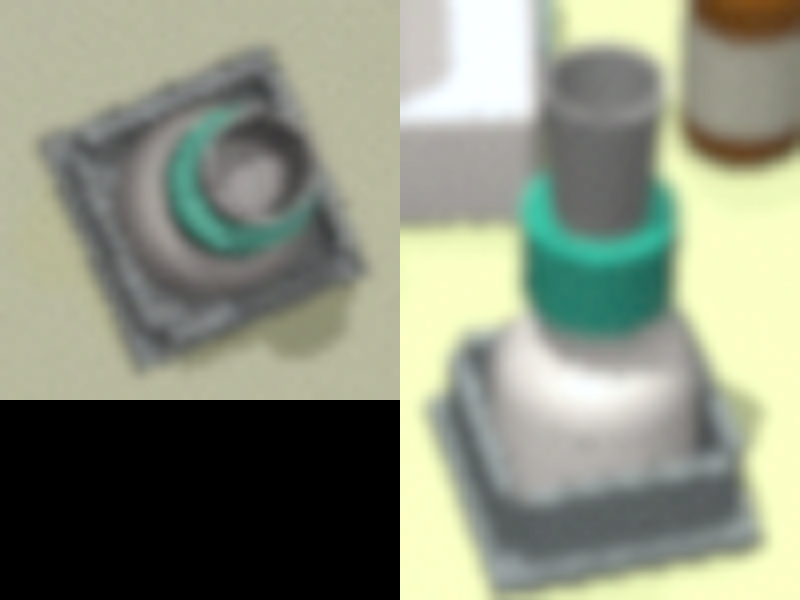

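```bash
python3 - <<'E'
from h import *
c=cap('top');d=cap('side')
T=lambda x,y:(x/8+290,y/8+170)
S=lambda x,y:((x-400)/8+248,y/8+100)
print('beaker top',onz(c,*T(259,165),220),'side',onz(d,*S(606,82),220))
print('cap top',onz(c,*T(241,181),155),'side',onz(d,*S(600,205),155))
print('holder',[onz(c,*T(*q),z).round() for q,z in [((40,145),0),((270,45),0),((365,270),0),((140,370),0)]])
# ray triangulate beaker
def tri(u,v):
    o1,d1=ray(c,*u);o2,d2=ray(d,*v)
    A=np.c_[d1,-d2];x=np.linalg.lstsq(A,o2-o1,rcond=None)[0];return o1+d1*x[0],o2+d2*x[1]
print(tri(T(259,165),S(606,82)))
E
```

```text
beaker top [ 531.63560725 -205.3127116   220.        ] side [ 532.60570984 -201.77249543  220.        ]
cap top [ 530.78990344 -206.69177907  155.        ] side [ 533.56728532 -206.30840315  155.        ]
holder [array([ 564., -133.,    0.]), array([ 609., -245.,    0.]), array([ 501., -286.,    0.]), array([ 456., -177.,    0.])]
(array([ 531.93615563, -205.79019679,  216.74601155]), array([ 532.92805441, -205.78176262,  216.83638875]))
```

>>> play_rows(
  plan=[
    [10, 8, 35, 0, 0, 0, 1],
    [20, 16, 25, 0, 0, 0, 1],
    [30, 24, 5, 0, 0, 0, 1],
    [30, 24, 0, 0, 0, 0, 1],
    [30, 24, 0, 0, 0, 0, 1],
  ],
  grip_force=40,
)

```text
time_s: 0.72
eef_pos: [278.9, -403.1, 260.7]
ee_rot: [-0.002, 0.989, 0.149, 0.0]
force: [0.4, -0.8, -0.7]
grip_width: 1.003
```

>>> play_rows(
  plan=[
    [30, 24, 0, 0, 0, 0, 1],
    [30, 24, 0, 0, 0, 0, 1],
    [30, 24, 0, 0, 0, 0, 1],
    [30, 24, 0, 0, 0, 0, 1],
    [30, 24, 0, 0, 0, 0, 1],
  ],
)

```text
time_s: 1.13
eef_pos: [434.8, -275.8, 261.8]
ee_rot: [-0.0, 0.989, 0.148, 0.001]
force: [0.3, -1.1, -0.2]
grip_width: 1.001
```

>>> play_rows(
  plan=[
    [30, 22, 0, 0, 0, 0, 1],
    [30, 22, 0, 0, 0, 0, 1],
    [25, 18, 0, 0, 0, 0, 1],
    [12, 8, 0, 0, 0, 0, 1],
    [0, 0, 0, 0, 0, 0, 1],
  ],
)

```text
time_s: 1.55
eef_pos: [540.0, -195.4, 261.1]
ee_rot: [-0.001, 0.988, 0.152, 0.001]
force: [-1.3, 0.3, -0.7]
grip_width: 0.998
```

```bash
python3 - <<'E'
from h import *
t=cap('top');s=cap('side');p=sense()['eef_pos'];print(p,sense()['ee_rot'])
print(proj(t,p),proj(s,p),proj(t,[532,-206,220]),proj(s,[532,-206,220]))
a=cv2.resize(t['img'][165:225,285:345],(400,400),interpolation=cv2.INTER_CUBIC)
b=cv2.resize(s['img'][80:155,248:298],(400,600),interpolation=cv2.INTER_CUBIC)
m=np.zeros((600,800,3),np.uint8);m[:400,:400]=a;m[:,400:]=b
cv2.imwrite('pics/m2.png',cv2.convertScaleAbs(m,alpha=1.6))
E
```

```text
[ 538.2336823  -197.12043034  261.262814  ] [-8.18844116e-04  9.88547842e-01  1.50904266e-01  6.28960837e-04]
[321.6115583  187.48616473] [272.10852595  99.98380413] [322.57415069 190.5128309 ] [274.08905086 109.40468346]
```

View pics/m2.png

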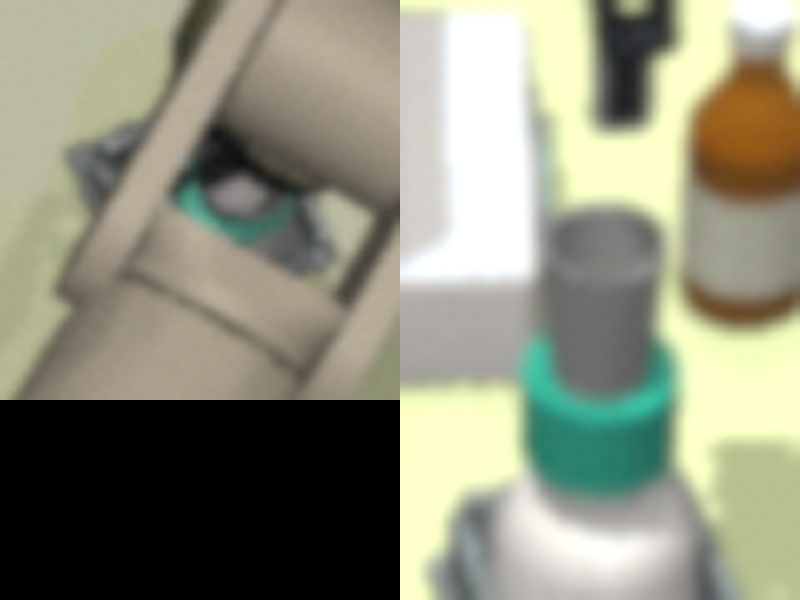

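The side crop shows the near fingertip at about (620,125), above and beside the beaker, whose rim is at (606,242). In the top crop the beaker lies between the fingers. I'll centre and descend.

>>> play_rows(
  plan=[
    [-4, -5, 0, 0, 0, 0, 1],
    [-2, -3, -15, 0, 0, 0, 1],
    [0, 0, -30, 0, 0, 0, 1],
    [0, 0, -25, 0, 0, 0, 1],
    [0, 0, -14, 0, 0, 0, 1],
  ],
)

```text
time_s: 2.07
eef_pos: [527.9, -212.4, 179.2]
ee_rot: [0.003, 0.989, 0.147, 0.004]
force: [0.1, -0.6, -1.2]
grip_width: 0.997
```

>>> play_rows(
  plan=[
    [0, 0, 0, 0, 0, 0, 1],
  ],
)

```text
time_s: 2.15
eef_pos: [525.6, -213.2, 176.7]
ee_rot: [0.001, 0.989, 0.146, 0.002]
force: [0.4, 0.2, -0.1]
grip_width: 1.002
```

>>> play_rows(
  plan=[
    [5, 7, 0, 0, 0, 0, 1],
    [1, 1, 0, 0, 0, 0, 1],
    [0, 0, 0, 0, 0, 0, 1],
  ],
)

```text
time_s: 2.4
eef_pos: [530.7, -207.3, 179.1]
ee_rot: [0.002, 0.99, 0.144, 0.002]
force: [-0.3, -0.5, 0.9]
grip_width: 1.0
```

```bash
python3 - <<'E'
from h import *
s=cap('side');p=sense()['eef_pos'];print(p,sense()['ee_rot'],sense()['joints'])
t=cap('top')
a=cv2.resize(t['img'][165:225,285:345],(400,400),interpolation=cv2.INTER_CUBIC)
b=cv2.resize(s['img'][80:155,248:298],(400,600),interpolation=cv2.INTER_CUBIC)
m=np.zeros((600,800,3),np.uint8);m[:400,:400]=a;m[:,400:]=b
cv2.imwrite('pics/m3.png',cv2.convertScaleAbs(m,alpha=1.6))
E
```

```text
[ 530.82369605 -207.29713513  179.27535334] [0.00246713 0.98952077 0.1443459  0.00261182] [-5.77705368e-01  4.18855263e-01  1.38855314e+00 -2.54372707e-04
  1.32700285e+00  7.03445751e-01]
```

View pics/m3.png

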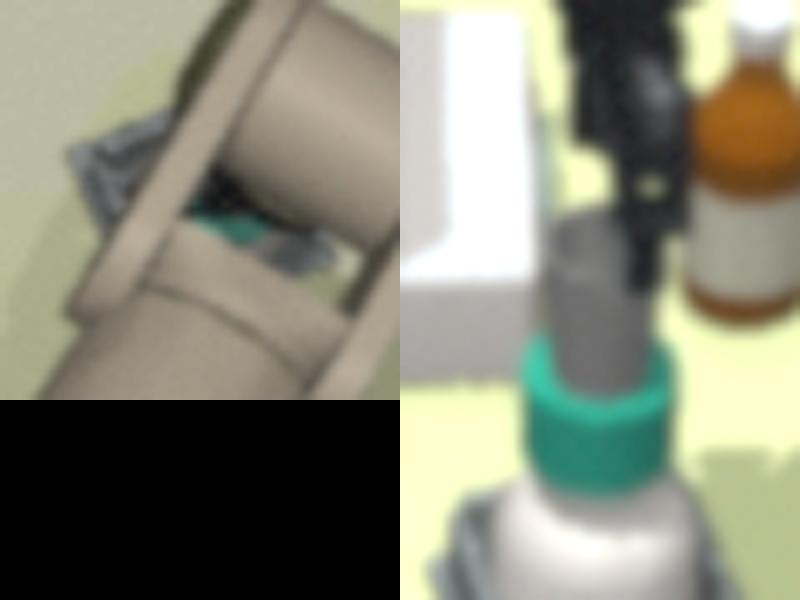

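Side crop: the near fingertip at (645,285) overlaps the beaker, with the expected offset from the jaw angle. Closing.

>>> play_rows(
  plan=[
    [1, 1, -3, 0, 0, 0, 0.2],
    [0, 0, 0, 0, 0, 0, 0],
    [0, 0, 0, 0, 0, 0, -0.2],
    [0, 0, 0, 0, 0, 0, -0.4],
    [0, 0, 0, 0, 0, 0, -0.4],
  ],
  grip_force=30,
)

```text
time_s: 2.92
eef_pos: [532.6, -206.4, 177.9]
ee_rot: [0.003, 0.989, 0.145, 0.004]
force: [0.2, -0.5, -1.9]
grip_width: 0.549
```

>>> play_rows(
  plan=[
    [0, 0, 0, 0, 0, 0, -0.5],
    [0, 0, 0, 0, 0, 0, -0.5],
    [0, 0, 0, 0, 0, 0, -0.5],
  ],
)

```text
time_s: 3.17
eef_pos: [532.6, -206.4, 177.8]
ee_rot: [0.004, 0.989, 0.145, 0.004]
force: [0.3, -0.1, 0.8]
grip_width: 0.548
```

>>> play_rows(
  plan=[
    [0, 0, 10, 0, 0, 0, -0.5],
    [0, 0, 25, 0, 0, 0, -0.5],
    [0, 10, 20, 0, 0, 0, -0.5],
    [-1, 20, 5, 0, 0, 0, -0.5],
    [-3, 30, 0, 0, 0, 0, -0.5],
  ],
)

```text
time_s: 3.58
eef_pos: [527.4, -148.7, 240.6]
ee_rot: [0.003, 0.99, 0.142, 0.002]
force: [0.9, -0.3, -1.3]
grip_width: 0.548
```

>>> play_rows(
  plan=[
    [-3, 33, 0, 0, 0, 0, -0.5],
    [-3, 33, 0, 0, 0, 0, -0.5],
    [-3, 33, 0, 0, 0, 0, -0.5],
    [-3, 33, 0, 0, 0, 0, -0.5],
    [-3, 33, 0, 0, 0, 0, -0.5],
  ],
)

```text
time_s: 4.0
eef_pos: [511.0, 21.5, 244.8]
ee_rot: [0.004, 0.99, 0.14, 0.004]
force: [0.7, -0.1, -0.8]
grip_width: 0.548
```

>>> play_rows(
  plan=[
    [-3, 33, 0, 0, 0, 0, -0.5],
    [-3, 33, 0, 0, 0, 0, -0.5],
    [-3, 33, 0, 0, 0, 0, -0.5],
    [-3, 33, 0, 0, 0, 0, -0.5],
    [-3, 25, 0, 0, 0, 0, -0.5],
  ],
)

```text
time_s: 4.42
eef_pos: [493.5, 187.3, 248.8]
ee_rot: [0.004, 0.99, 0.14, 0.006]
force: [0.5, 1.0, -1.4]
grip_width: 0.554
```

>>> play_rows(
  plan=[
    [2, 18, -5, 0, 0, 0, -0.5],
    [2, 8, -20, 0, 0, 0, -0.5],
    [1, 0, -35, 0, 0, 0, -0.5],
    [0, 0, -35, 0, 0, 0, -0.5],
    [0, 0, -35, 0, 0, 0, -0.5],
  ],
)

```text
time_s: 4.83
eef_pos: [500.7, 222.1, 125.8]
ee_rot: [0.003, 0.989, 0.144, 0.015]
force: [0.5, -0.9, -0.7]
grip_width: 0.548
```

>>> play_rows(
  plan=[
    [0, 0, -30, 0, 0, 0, -0.5],
    [0, 0, -20, 0, 0, 0, -0.5],
    [0, 0, -8, 0, 0, 0, -0.5],
    [0, 0, 0, 0, 0, 0, -0.5],
  ],
)

```text
time_s: 5.17
eef_pos: [497.4, 221.7, 60.7]
ee_rot: [0.003, 0.989, 0.144, 0.01]
force: [-0.1, -0.6, -0.7]
grip_width: 0.545
```

>>> play_rows(
  plan=[
    [0, 2, -14, 0.003, 0.02, 0, -0.5],
    [0, 1, -10, 0, 0, 0, -0.5],
    [0, 0, -3, 0, 0, 0, -0.5],
    [0, 0, 0, 0, 0, 0, -0.5],
  ],
)

```text
time_s: 5.5
eef_pos: [500.4, 225.4, 37.6]
ee_rot: [0.0, 0.99, 0.144, 0.004]
force: [0.4, 0.6, -0.8]
grip_width: 0.554
```

>>> play_rows(
  plan=[
    [0, 0, -5, 0, 0.008, 0, -0.5],
    [0, 0, -2, 0, 0, 0, -0.5],
    [0, 0, -1, 0, 0, 0, -0.5],
  ],
)

```text
time_s: 5.75
eef_pos: [501.9, 225.7, 31.7]
ee_rot: [-0.001, 0.99, 0.145, 0.002]
force: [-0.4, -1.2, -1.7]
grip_width: 0.551
```

>>> play_rows(
  plan=[
    [0, 0, -2, 0, 0, 0, -0.5],
    [0, 0, -1.5, 0, 0, 0, -0.5],
  ],
)

```text
time_s: 5.92
eef_pos: [502.3, 225.7, 28.7]
ee_rot: [-0.001, 0.99, 0.144, 0.003]
force: [-0.3, 0.4, -0.6]
grip_width: 0.547
```

>>> play_rows(
  plan=[
    [0, 0, -1.5, 0, 0, 0, -0.5],
    [0, 0, -1, 0, 0, 0, -0.5],
  ],
)

```text
time_s: 6.08
eef_pos: [503.4, 226.2, 27.8]
ee_rot: [-0.001, 0.989, 0.145, 0.005]
force: [-3.2, -0.5, 12.5]
grip_width: 0.544
```

Contact with the tray floor (12 N). Opening and rising.

>>> play_rows(
  plan=[
    [0, 0, 1, 0, 0, 0, -0.2],
    [0, 0, 0, 0, 0, 0, 0.3],
    [0, 0, 0, 0, 0, 0, 1],
    [0, 0, 0, 0, 0, 0, 1],
    [0, 0, 0, 0, 0, 0, 1],
  ],
)

```text
time_s: 6.5
eef_pos: [503.9, 226.3, 29.5]
ee_rot: [-0.001, 0.989, 0.145, 0.006]
force: [-0.3, -0.4, -0.5]
grip_width: 1.0
```

>>> play_rows(
  plan=[
    [0, 0, 10, 0, 0, 0, 1],
    [0, 0, 30, 0, 0, 0, 1],
    [0, 0, 40, 0, 0, 0, 1],
    [0, 0, 40, 0, 0, 0, 1],
    [0, 0, 30, 0, 0, 0, 1],
  ],
)

```text
time_s: 6.92
eef_pos: [498.4, 224.9, 180.6]
ee_rot: [-0.0, 0.99, 0.144, -0.002]
force: [0.0, -0.0, 0.6]
grip_width: 1.003
```

```bash
python3 - <<'E'
from h import *
s=cap('side');t=cap('top');print(sense()['eef_pos'],sense()['ee_rot'])
a=cv2.resize(s['img'][215:325,215:315],(545,600),interpolation=cv2.INTER_CUBIC)
b=cv2.resize(s['img'][115:175,258:288],(255,510),interpolation=cv2.INTER_CUBIC)
m=np.zeros((600,800,3),np.uint8);m[:,:545]=a;m[:510,545:]=b
cv2.imwrite('pics/m4.png',cv2.convertScaleAbs(m,alpha=1.5))
cv2.imwrite('pics/t4.png',t['img'])
E
```

```text
[500.49512312 225.4850761  183.02909366] [-5.87546217e-04  9.89509823e-01  1.44451672e-01  1.91844229e-03]
```

View pics/m4.png

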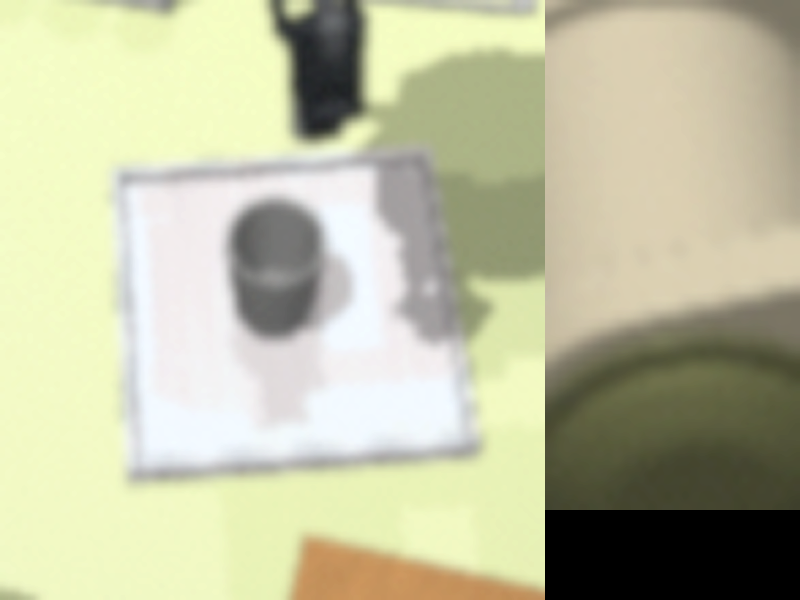

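The beaker stands upright near the tray's centre, with its foot at (275,320) in the crop. Next I'll measure the bare cap.

```bash
python3 - <<'E'
from h import *
t=cv2.imread('pics/t4.png');c=cap('top')
r=t[170:220,290:340].astype(int)
print(r[10:32:3,18:46:3,:].tolist()[3])
m=((r[:,:,1]-r[:,:,2])>30).astype(np.uint8)
n,l,st,ce=cv2.connectedComponentsWithStats(m);i=1+np.argmax(st[1:,4]);print(st[i],ce[i])
(x,y),rad=cv2.minEnclosingCircle(np.argwhere(l==i)[:,::-1].astype(np.float32));print(x,y,rad)
for u,v in (ce[i],(x,y)): print(onz(c,u+290,v+170,155),onz(c,u+290,v+170,150))
a=cv2.resize(t[165:225,285:345],(600,600),interpolation=cv2.INTER_CUBIC)
cv2.imwrite('pics/m5.png',cv2.convertScaleAbs(a,alpha=1.6))
print(proj(c,[532,-206,155]),proj(c,[532,-206,113]))
E
```

```text
[[84, 86, 89], [77, 83, 68], [100, 113, 62], [101, 114, 63], [100, 113, 62], [99, 112, 61], [99, 111, 60], [91, 100, 84], [99, 116, 115], [99, 116, 115]]
[ 21  14  19  17 248] [30.03629032 22.03629032]
30.022293090820312 22.098726272583008 9.022933006286621
[ 532.86362673 -206.45502424  155.        ] [ 533.31155421 -207.1643009   150.        ]
[ 532.6454932  -206.39794826  155.        ] [ 533.09278632 -207.10705893  150.        ]
[319.91568716 192.28493851] [318.30064933 193.36133373]
```

View pics/m5.png

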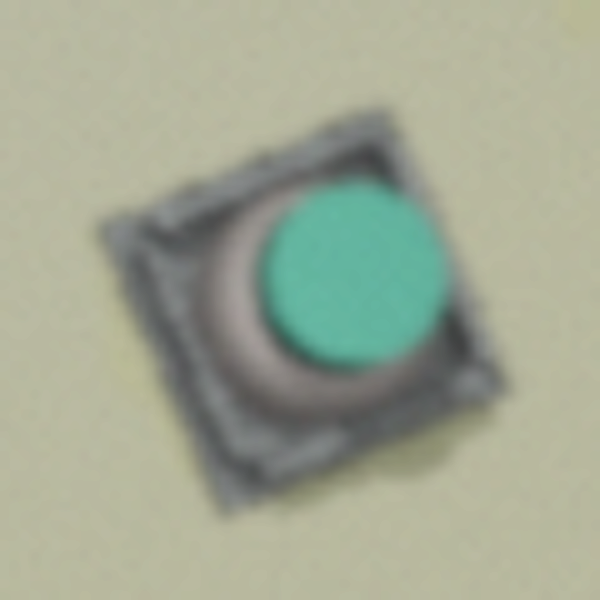

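The cap is bare, level and centred at (355,272) in the crop, which is (533,−206) mm. Returning to it.

>>> play_rows(
  plan=[
    [1, -10, 10, 0, 0, 0, 1],
    [2, -25, 10, 0, 0, 0, 1],
    [3, -35, 5, 0, 0, 0, 1],
    [3, -36, 0, 0, 0, 0, 1],
    [3, -36, 0, 0, 0, 0, 1],
  ],
)

```text
time_s: 7.48
eef_pos: [507.6, 81.1, 203.3]
ee_rot: [-0.001, 0.989, 0.149, -0.005]
force: [1.4, -0.3, -0.8]
grip_width: 1.001
```

>>> play_rows(
  plan=[
    [3, -36, 0, 0, 0, 0, 1],
    [3, -36, 0, 0, 0, 0, 1],
    [3, -36, 0, 0, 0, 0, 1],
    [3, -36, 0, 0, 0, 0, 1],
    [3, -36, 0, 0, 0, 0, 1],
  ],
)

```text
time_s: 7.9
eef_pos: [518.4, -110.3, 201.5]
ee_rot: [-0.003, 0.989, 0.149, -0.009]
force: [-0.1, 0.1, -0.2]
grip_width: 0.998
```

>>> play_rows(
  plan=[
    [3, -36, 0, 0, 0, 0, 1],
    [2, -30, 0, 0, 0, 0, 1],
    [1, -18, 0, 0, 0, 0, 1],
    [0, -6, 0, 0, 0, 0, 1],
    [0, 0, 0, 0, 0, 0, 1],
  ],
)

```text
time_s: 8.32
eef_pos: [519.3, -213.6, 197.9]
ee_rot: [-0.005, 0.989, 0.144, -0.013]
force: [-0.5, 0.5, -0.6]
grip_width: 1.0
```

>>> play_rows(
  plan=[
    [8, 4, 0, -0.006, -0.027, 0, 1],
    [4, 2, 0, 0, 0, 0, 1],
    [0, 0, 0, 0, 0, 0, 1],
  ],
)

```text
time_s: 8.57
eef_pos: [530.6, -205.5, 197.1]
ee_rot: [-0.002, 0.99, 0.144, -0.001]
force: [0.9, 0.2, -0.2]
grip_width: 0.999
```

>>> play_rows(
  plan=[
    [2, -1, -15, 0, 0, 0, 1],
    [0, 0, -25, 0, 0, 0, 1],
    [0, 0, -20, 0, 0, 0, 1],
    [0, 0, -8, 0, 0, 0, 1],
    [0, 0, 0, 0, 0, 0, 1],
  ],
)

```text
time_s: 8.98
eef_pos: [532.8, -201.7, 128.4]
ee_rot: [-0.002, 0.989, 0.148, -0.002]
force: [-0.1, 0.2, 0.6]
grip_width: 0.999
```

>>> play_rows(
  plan=[
    [0, 0, 0, 0, 0, 0, 1],
    [0, 0, 0, 0, 0, 0, 1],
  ],
)

```text
time_s: 9.15
eef_pos: [533.1, -200.9, 129.5]
ee_rot: [-0.002, 0.989, 0.149, -0.002]
force: [-0.0, -0.1, -0.2]
grip_width: 0.993
```

>>> play_rows(
  plan=[
    [0, -4, -8, 0, -0.003, 0, 1],
    [0, -1.5, -4, 0, 0, 0, 1],
    [0, 0, 0, 0, 0, 0, 1],
    [0, 0, 0, 0, 0, 0, 1],
  ],
)

```text
time_s: 9.48
eef_pos: [534.2, -207.6, 119.2]
ee_rot: [0.0, 0.989, 0.149, 0.001]
force: [0.4, -0.1, 0.2]
grip_width: 0.999
```

>>> play_rows(
  plan=[
    [-1, 1, -2, 0, 0, 0, 0.6],
    [0, 0, 0, 0, 0, 0, 0.4],
    [0, 0, 0, 0, 0, 0, 0.3],
    [0, 0, 0, 0, 0, 0, 0.3],
    [0, 0, 0, 0, 0, 0, 0.3],
  ],
  grip_force=35,
)

```text
time_s: 9.9
eef_pos: [533.2, -206.8, 117.7]
ee_rot: [0.001, 0.989, 0.149, 0.002]
force: [0.2, -0.1, -0.9]
grip_width: 0.651
```

>>> play_rows(
  plan=[
    [0, 0, 0, 0, 0, 0, 0.2],
    [0, 0, 0, 0, 0, 0, 0.2],
  ],
)

```text
time_s: 10.07
eef_pos: [533.3, -206.8, 117.8]
ee_rot: [0.001, 0.989, 0.149, 0.002]
force: [-0.6, 0.2, 0.2]
grip_width: 0.599
```

```bash
python3 - <<'E'
from h import *
s=cap('side');p=sense();print(p['eef_pos'],p['force'],p['grip_width'])
b=cv2.resize(s['img'][95:155,248:308],(600,600),interpolation=cv2.INTER_CUBIC)
cv2.imwrite('pics/m6.png',cv2.convertScaleAbs(b,alpha=1.6))
E
```

```text
[ 533.30417458 -206.79711595  117.79786618] [ 0.17504668 -0.20403187 -0.70281412] 0.6009145426764214
```

View pics/m6.png

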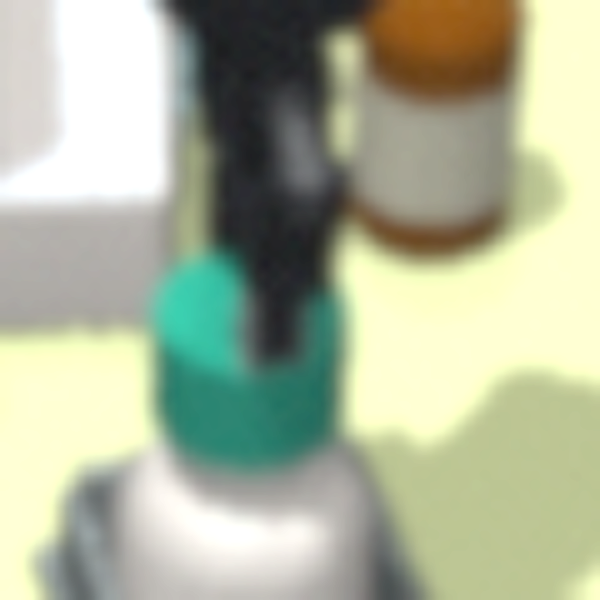

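```bash
python3 - <<'E'
from h import *
s=cap('side')
j=np.array([-.29,.957])
print(onz(s,275.5,131,155),onz(s,275.5,131,140))
for r in (20,28,32,40):
  for z in (120,128,140,157): print(r,z,((proj(s,[*(np.array([533.3,-206.8])+j*r),z])-[248,95])*10).round())
E
```

```text
[ 523.07674815 -181.63711304  155.        ] [ 524.30926289 -198.76903242  140.        ]
20 120 [260. 429.]
20 128 [260. 410.]
20 140 [262. 382.]
20 157 [263. 341.]
28 120 [264. 446.]
28 128 [265. 427.]
28 140 [266. 399.]
28 157 [268. 358.]
32 120 [267. 454.]
32 128 [268. 435.]
32 140 [269. 407.]
32 157 [270. 366.]
40 120 [272. 471.]
40 128 [272. 452.]
40 140 [274. 424.]
40 157 [275. 383.]
```

```bash
python3 - <<'E'
from h import *
s=cap('side')
j=np.array([-.29,.957])
from scipy.optimize import brentq
for n,p,v in (('m2',(538.2,-197.1,261.3),95.6),('m3',(530.8,-207.3,179.3),116.2),('m6',(533.3,-206.8,117.8),131)):
  for r in (25,32,42,50):
    xy=np.array(p[:2])+j*r
    z=brentq(lambda z:proj(s,[*xy,z])[1]-v,0,400); print(n,r,round(z-p[2],1),proj(s,[*xy,z])[0].round(1))
E
```

```text
m2 25 33.8 274.1
m2 32 38.8 274.6
m2 42 46.0 275.3
m2 50 51.8 276.0
m3 25 33.3 276.0
m3 32 38.9 276.5
m3 42 47.0 277.3
m3 50 53.4 277.9
m6 25 35.8 274.6
m6 32 41.8 275.1
m6 42 50.5 275.8
m6 50 57.4 276.4
```

The fingers closed past 64 mm without contact. In the crop the fingertip at (275,360) lies just above the cap's top edge, so the real tips sit about 35–40 mm above the reported TCP. I'll reopen and go lower, watching the force.

>>> play_rows(
  plan=[
    [0, 0, 3, 0, 0, 0, 1],
    [0, 0, 0, 0, 0, 0, 1],
    [0, 0, 0, 0, 0, 0, 1],
    [0, 0, 0, 0, 0, 0, 1],
  ],
)

```text
time_s: 10.55
eef_pos: [533.4, -206.9, 121.2]
ee_rot: [0.001, 0.989, 0.149, 0.002]
force: [-0.8, 0.2, -0.7]
grip_width: 1.001
```

>>> play_rows(
  plan=[
    [-0.5, 0.3, -6, 0, 0, 0, 1],
    [0, 0, -6, 0, 0, 0, 1],
    [0, 0, -4, 0, 0, 0, 1],
    [0, 0, 0, 0, 0, 0, 1],
  ],
)

```text
time_s: 10.88
eef_pos: [532.6, -206.4, 103.3]
ee_rot: [0.001, 0.989, 0.149, 0.002]
force: [-0.2, 0.3, -0.3]
grip_width: 1.0
```

>>> play_rows(
  plan=[
    [0, 0, -6, 0, 0, 0, 1],
    [0, 0, -5, 0, 0, 0, 1],
    [0, 0, -3, 0, 0, 0, 1],
    [0, 0, 0, 0, 0, 0, 1],
  ],
)

```text
time_s: 11.22
eef_pos: [532.3, -206.2, 87.0]
ee_rot: [0.0, 0.989, 0.149, 0.001]
force: [0.5, -0.4, -0.5]
grip_width: 0.999
```

```bash
python3 - <<'E'
from h import *
s=cap('side');p=sense();print(p['eef_pos'],p['force'],p['grip_width'],p['joints'])
b=cv2.resize(s['img'][95:155,248:308],(600,600),interpolation=cv2.INTER_CUBIC)
cv2.imwrite('pics/m7.png',cv2.convertScaleAbs(b,alpha=1.6))
E
```

```text
[ 532.38156012 -206.27461935   87.34143154] [ 0.02925072  0.1314827  -0.11422346] 0.9987732023020727 [-5.75396906e-01  5.12467298e-01  1.49827370e+00  1.30914984e-03
  1.12859207e+00  6.96336309e-01]
```

View pics/m7.png

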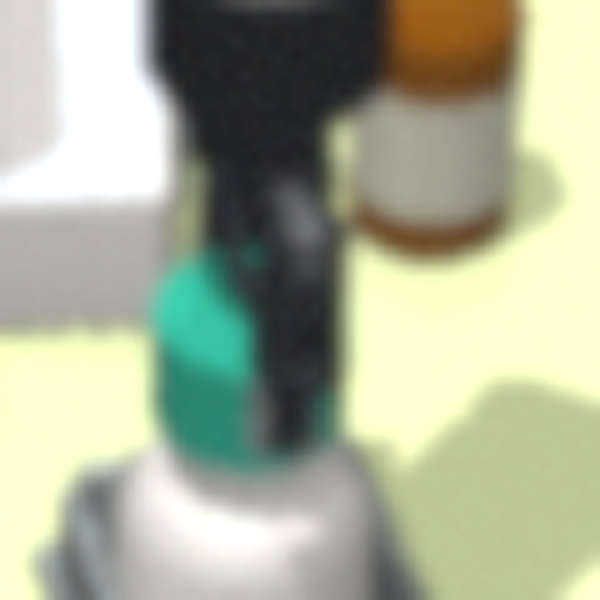

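The fingertip now stands at (285,450), alongside the cap's wall. Closing.

>>> play_rows(
  plan=[
    [0, 0, 0, 0, 0, 0, 0.6],
    [0, 0, 0, 0, 0, 0, 0.4],
    [0, 0, 0, 0, 0, 0, 0.2],
    [0, 0, 0, 0, 0, 0, 0.2],
    [0, 0, 0, 0, 0, 0, 0.2],
  ],
  grip_force=35,
)

```text
time_s: 11.68
eef_pos: [532.8, -206.6, 88.2]
ee_rot: [0.001, 0.989, 0.149, 0.002]
force: [-0.8, -0.2, -0.7]
grip_width: 0.742
```

>>> play_rows(
  plan=[
    [0, 0, -1.5, 0, 0, 0, 0.2],
    [0, 0, -1, 0, 0, 0, 0.2],
  ],
)

```text
time_s: 11.85
eef_pos: [533.1, -206.7, 87.8]
ee_rot: [0.001, 0.989, 0.149, 0.002]
force: [-4.0, 2.3, 10.6]
grip_width: 0.742
```

>>> play_rows(
  plan=[
    [0, 0, -0.5, 0, 0, 0.05, 0.2],
    [0, 0, -0.6, 0, 0, 0.06, 0.2],
    [0, 0, -0.6, 0, 0, 0.06, 0.2],
    [0, 0, -0.6, 0, 0, 0.06, 0.2],
  ],
)

```text
time_s: 12.18
eef_pos: [534.4, -206.9, 87.9]
ee_rot: [0.002, 0.964, 0.265, 0.004]
force: [-0.7, 0.7, 4.7]
grip_width: 0.741
```

>>> play_rows(
  plan=[
    [-1, 0, -0.6, 0, 0.006, 0.06, 0.2],
    [-0.3, 0, -0.6, 0, 0, 0.06, 0.2],
    [0, 0, -0.6, 0, 0, 0.06, 0.2],
  ],
)

```text
time_s: 12.43
eef_pos: [534.3, -207.0, 87.9]
ee_rot: [0.002, 0.935, 0.355, 0.003]
force: [-0.3, 0.9, 4.3]
grip_width: 0.743
```

>>> play_rows(
  plan=[
    [0, 0, -0.6, 0, 0, 0.06, 0.2],
    [0, 0, -0.6, 0, 0, 0.06, 0.2],
  ],
)

```text
time_s: 12.6
eef_pos: [534.6, -206.8, 87.9]
ee_rot: [0.002, 0.911, 0.413, 0.004]
force: [-4.0, 3.0, 5.7]
grip_width: 0.739
```

>>> play_rows(
  plan=[
    [-1.2, 0.3, -0.6, 0, 0.004, 0.06, 0.2],
    [-0.6, 0, -0.6, 0, 0, 0.06, 0.2],
    [-0.3, 0, -0.6, 0, 0, 0.06, 0.2],
  ],
)

```text
time_s: 12.85
eef_pos: [533.5, -206.6, 87.9]
ee_rot: [0.003, 0.868, 0.497, 0.003]
force: [-0.8, 0.5, 3.6]
grip_width: 0.738
```

>>> play_rows(
  plan=[
    [-0.3, 0, -0.6, 0, 0, 0.06, 0.2],
    [0, 0, -0.6, 0, 0, 0.06, 0.2],
  ],
)

```text
time_s: 13.02
eef_pos: [533.8, -206.8, 88.0]
ee_rot: [0.003, 0.835, 0.551, 0.004]
force: [-0.9, -0.1, 4.1]
grip_width: 0.742
```

>>> play_rows(
  plan=[
    [-0.5, 0, -0.7, 0, 0.004, 0.06, 0.2],
    [-0.3, 0, -0.7, 0, 0, 0.06, 0.2],
    [0, 0, -0.7, 0, 0, 0.05, 0.2],
  ],
)

```text
time_s: 13.27
eef_pos: [533.8, -206.8, 87.8]
ee_rot: [0.003, 0.782, 0.623, 0.003]
force: [-1.5, 0.9, 5.6]
grip_width: 0.74
```

>>> play_rows(
  plan=[
    [0, 0, -0.7, 0, 0, 0.06, 0.2],
    [0, 0, -0.7, 0, 0, 0.05, 0.2],
  ],
)

```text
time_s: 13.43
eef_pos: [533.9, -206.6, 87.3]
ee_rot: [0.003, 0.745, 0.667, 0.004]
force: [-1.1, -1.1, 0.9]
grip_width: 0.738
```

>>> play_rows(
  plan=[
    [0, 0, -1.5, 0, 0, 0.04, 0.2],
    [0, 0, -2, 0, 0, 0.03, 0.2],
    [0, 0, -2, 0, 0, 0, 0.2],
  ],
)

```text
time_s: 13.68
eef_pos: [533.9, -206.8, 81.9]
ee_rot: [0.003, 0.719, 0.695, 0.004]
force: [0.1, -0.1, -0.9]
grip_width: 0.743
```

It is dropping, so I'll follow it down.

>>> play_rows(
  plan=[
    [0, 0, -2, 0, 0, 0, 0.2],
    [0, 0, -2, 0, 0, 0, 0.2],
    [0, 0, -1, 0, 0, 0, 0.2],
  ],
)

```text
time_s: 13.93
eef_pos: [534.0, -206.9, 78.1]
ee_rot: [0.004, 0.72, 0.694, 0.004]
force: [-5.8, 3.9, 14.7]
grip_width: 0.738
```

>>> play_rows(
  plan=[
    [0, 0, -0.8, 0, 0, 0, 0.2],
    [0, 0, -0.8, 0, 0, 0, 0.2],
    [0, 0, -0.5, 0, 0, 0, 0.2],
  ],
)

```text
time_s: 14.18
eef_pos: [534.0, -207.0, 78.4]
ee_rot: [0.004, 0.72, 0.694, 0.003]
force: [-1.4, 0.8, 3.1]
grip_width: 0.743
```

Full 9.6 mm drop. Now screwing clockwise.

>>> play_rows(
  plan=[
    [-0.3, 0, -0.3, 0, 0, -0.05, 0.2],
    [0, 0, -0.4, 0, 0, -0.07, 0.2],
    [0, 0, -0.4, 0, 0, -0.08, 0.2],
    [0, 0, -0.4, 0, 0, -0.08, 0.2],
    [0, 0, -0.5, 0, 0, -0.08, 0.2],
  ],
)

```text
time_s: 14.6
eef_pos: [535.0, -208.2, 78.2]
ee_rot: [0.007, 0.838, 0.546, 0.003]
force: [0.9, -1.5, 2.2]
grip_width: 0.738
```

>>> play_rows(
  plan=[
    [0, 0, -0.6, 0, 0, -0.08, 0.2],
    [0, 0, -0.6, 0, 0, -0.08, 0.2],
    [0, 0, -0.7, 0, 0, -0.08, 0.2],
    [0, 0, -0.7, 0, 0, -0.08, 0.2],
  ],
)

```text
time_s: 14.93
eef_pos: [535.1, -209.7, 76.4]
ee_rot: [0.009, 0.918, 0.397, 0.001]
force: [-4.6, -1.0, 4.6]
grip_width: 0.739
```

>>> play_rows(
  plan=[
    [-0.5, 1, -0.4, 0.008, 0.005, -0.05, 0.2],
    [-0.3, 1, -0.4, 0.008, 0.004, -0.06, 0.2],
    [0, 0.6, -0.5, 0, 0, -0.07, 0.2],
  ],
)

```text
time_s: 15.18
eef_pos: [534.4, -207.7, 75.4]
ee_rot: [0.001, 0.952, 0.307, -0.0]
force: [-0.8, -0.9, 2.7]
grip_width: 0.74
```

>>> play_rows(
  plan=[
    [-0.2, 0.5, -0.6, 0.002, 0, -0.07, 0.2],
    [0, 0.4, -0.7, 0.002, 0, -0.08, 0.2],
    [0, 0.4, -0.7, 0.002, 0, -0.08, 0.2],
    [0, 0.4, -0.7, 0.002, 0, -0.08, 0.2],
  ],
)

```text
time_s: 15.52
eef_pos: [534.6, -207.2, 73.9]
ee_rot: [-0.002, 0.989, 0.147, 0.001]
force: [-1.5, -0.7, 2.3]
grip_width: 0.74
```

>>> play_rows(
  plan=[
    [-0.2, 0.2, -0.7, 0, 0, -0.07, 0.2],
    [0, 0.2, -0.7, 0, 0, -0.07, 0.2],
    [0, 0.2, -0.7, 0, 0, -0.07, 0.2],
  ],
)

```text
time_s: 15.77
eef_pos: [534.3, -207.7, 72.9]
ee_rot: [-0.0, 0.999, 0.037, 0.001]
force: [-4.7, -1.5, 6.8]
grip_width: 0.742
```

```bash
python3 -c "
from h import *
p=sense();print(p['eef_pos'],p['ee_rot'],p['force'],p['wrist_torque'],p['joints'][5])"
```

```text
[ 534.31488842 -207.69297785   72.89833485] [-4.87682817e-05  9.99323078e-01  3.67756978e-02  9.65229897e-04] [-4.69520016 -1.54481826  6.75166031] [-0.04788457  0.803804    1.27015218] 0.9209797047781877
```

>>> play_rows(
  plan=[
    [-0.2, 0.3, -0.5, 0, 0, -0.06, 0.2],
    [0, 0.2, -0.5, 0, 0, -0.06, 0.2],
    [0, 0.2, -0.5, 0, 0, -0.06, 0.2],
  ],
)

```text
time_s: 16.02
eef_pos: [534.9, -207.7, 72.7]
ee_rot: [0.002, 0.998, -0.055, 0.002]
force: [-1.8, -0.2, 1.9]
grip_width: 0.74
```

```bash
python3 -c "
from h import *
p=sense();print(p['eef_pos'],p['ee_rot'],p['force'],p['wrist_torque'],p['joints'][5])"
```

```text
[ 534.86843336 -207.74664022   72.74459127] [ 0.0020928   0.9984932  -0.05480779  0.00174591] [-1.81325116 -0.20530905  1.86637611] [0.01755994 0.3456019  1.49602865] 1.1078560096545067
```

>>> play_rows(
  plan=[
    [0, 0, 0, 0, 0, 0, 0.1],
    [-0.3, 0.2, -0.8, 0, 0, -0.04, 0.1],
    [0, 0.2, -0.8, 0, 0, -0.05, 0.1],
  ],
  grip_force=55,
)

```text
time_s: 16.27
eef_pos: [536.9, -208.3, 72.7]
ee_rot: [0.005, 0.995, -0.097, 0.005]
force: [6.6, -2.0, 0.4]
grip_width: 0.735
```

```bash
python3 -c "
from h import *
p=sense();print(p['eef_pos'],p['ee_rot'],p['force'],p['wrist_torque'],p['joints'][5])"
```

```text
[ 536.92343953 -208.32942799   72.68528521] [ 0.00462285  0.99530374 -0.09658163  0.00459187] [ 6.55467908 -1.96877759  0.41643626] [-0.34186869 -0.81817016  1.84070682] 1.1949667325301025
```

The torque has risen to 1.8 N·m with no further sinking, 15.2 mm below the start, so the cap is on its stop. Releasing.

>>> play_rows(
  plan=[
    [-1.5, 0.8, 0, 0.005, 0.005, 0.01, 0.2],
    [-0.5, 0, 0, 0, 0, 0, 0.6],
    [0, 0, 0, 0, 0, 0, 1],
    [0, 0, 0, 0, 0, 0, 1],
    [0, 0, 0, 0, 0, 0, 1],
  ],
  grip_force=20,
)

```text
time_s: 16.68
eef_pos: [536.3, -208.0, 72.1]
ee_rot: [0.003, 0.996, -0.091, 0.004]
force: [-0.3, 0.3, 0.7]
grip_width: 0.998
```

>>> play_rows(
  plan=[
    [0, 0, 8, 0, 0, 0, 1],
    [0, 0, 20, 0, 0, 0, 1],
    [0, 0, 30, 0, 0, 0, 1],
    [0, 0, 35, 0, 0, 0, 1],
    [0, 0, 35, 0, 0, 0, 1],
  ],
)

```text
time_s: 17.1
eef_pos: [531.5, -205.2, 198.8]
ee_rot: [-0.001, 0.996, -0.091, -0.004]
force: [0.0, 0.2, 0.1]
grip_width: 0.996
```

>>> play_rows(
  plan=[
    [-25, 15, 10, 0, 0, 0, 1],
    [-35, 20, 0, 0, 0, 0, 1],
    [-35, 20, 0, 0, 0, 0, 1],
    [-20, 10, 0, 0, 0, 0, 1],
    [0, 0, 0, 0, 0, 0, 1],
  ],
)

```text
time_s: 17.52
eef_pos: [414.9, -139.7, 220.3]
ee_rot: [0.003, 0.996, -0.091, 0.004]
force: [0.6, -0.3, 0.8]
grip_width: 0.998
```

>>> play_rows(
  plan=[
    [0, 0, 0, 0, 0, 0, 1],
    [0, 0, 0, 0, 0, 0, 1],
  ],
)

```text
time_s: 17.68
eef_pos: [414.8, -139.6, 222.0]
ee_rot: [0.004, 0.996, -0.091, 0.006]
force: [0.6, -1.1, 1.1]
grip_width: 1.0
```

```bash
python3 - <<'E'
from h import *
s=cap('side');t=cap('top');p=sense();print(p['eef_pos'],p['force'],p['grip_width'])
b=cv2.resize(s['img'][105:165,248:298],(500,600),interpolation=cv2.INTER_CUBIC)
a=cv2.resize(t['img'][165:225,295:325],(300,600),interpolation=cv2.INTER_CUBIC)
cv2.imwrite('pics/m8.png',cv2.convertScaleAbs(np.hstack([b,a]),alpha=1.6))
for z0 in(97.5,99.5,113):
  f=[((proj(s,[533+32*np.cos(w),-206.5+32*np.sin(w),z])-[248,105])*10) for z in (z0,z0+42) for w in np.linspace(0,6.28,60)]
  f=np.array(f);print(z0,f[:60].max(0).round(),f[60:].min(0).round(),f[60:].max(0).round())
q=s['img'][105:165,248:298].astype(int);m=((q[:,:,1]-q[:,:,2])>30)
ys,xs=np.where(m);print('teal px*10',xs.min()*10,xs.max()*10+10,ys.min()*10,ys.max()*10+10)
E
```

```text
[ 415.17535425 -139.89761391  221.58321111] [-0.03468408  0.31293589  0.42265657] 1.001972249265891
97.5 [344. 407.] [151. 178.] [350. 310.]
99.5 [344. 402.] [151. 174.] [350. 305.]
113 [346. 372.] [151. 141.] [352. 273.]
teal px*10 150 350 180 400
```

View pics/m8.png

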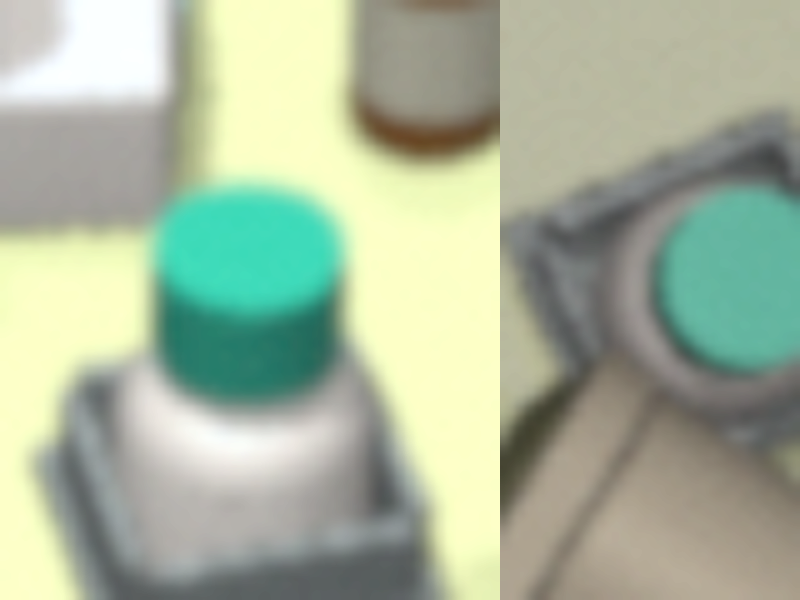

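The cap sits low and level on the shoulder. Its top edge at row 180 and bottom edge at about row 400 match the predicted home position (178 and 407). The gripper is well clear.

```bash
python3 -c "
from h import *
print(ctrl.finish_job())"
```

```text
the job is handed in; nothing more can be done
None
```

I set the beaker in the tray, screwed the jar's cap home and handed the job in at about 18 s; no verdict was reported.

- **Beaker:** I lowered it until it touched the tray floor (12 N) and let go. In the picture taken straight afterwards it stood upright near the tray's centre. I did not look at it again later, but the arm did not go back there.
- **Finding the thread:** pressing at about 4 N, I turned the cap counter-clockwise. It began to drop after about 65° and went down the full 9.6 mm.
- **Screwing home:** I then turned it clockwise about 94° until the torque rose to 1.5–1.8 N·m and it stopped sinking. By the tool height it ended 15.2 mm below its start, against about 15.5 mm expected.
- **Last picture:** the cap looked level and centred, with its edges within about 1 pixel of the predicted home position. The gripper was open and well clear.
- **Bystanders:** I noticed no contact with them, but I did not measure their positions again at the end.

**What disagreed:**
- **Fingertip height:** in the pictures the fingertips sat about 35–40 mm above the reported TCP, more than the description implies. My first close on the cap missed above it without touching, so I went about 30 mm lower and gripped it properly.
- **Drift during the final tightening:** the tool drifted up to about 3 mm sideways, with low side forces. The cap still looked centred afterwards.

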